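# Put the two decocting pots back together

## Task

The washed parts of the two steel decocting pots lie mixed up with other things on the worktop: put the pots back together, each with the parts of its own size. Hang each strainer basket fully home in its pot, flange down on the rim all round, then put the matching knobbed lid level on top of it. Set the parts down rather than dropping them, leave both pots standing where they are, and do not shift or knock over the amber jar, the measuring cup and the bowl.

Things in the scene. Friction and masses are not known exactly. Their poses are not given: they have to be found in the camera images.
- large_pot: Large round steel decocting pot, open top, standing, about 1 kg. Outside diameter 132 mm, inside 124 mm, 90 mm high to the rim, floor 3 mm thick; ear handles at its +y and -y, 25 mm below the rim, reach 84 mm from its axis. Origin: centre of its underside, z up when upright.
- small_pot: Small round steel decocting pot, open top, standing, about 1 kg. Outside diameter 104 mm, inside 96 mm, 80 mm high to the rim, floor 3 mm thick; ear handles at its +y and -y, 25 mm below the rim, reach 70 mm from its axis. Origin: centre of its underside, z up when upright.
- large_basket: Large perforated metal strainer basket, 0.2 kg, 78 mm high, 96 mm across the bottom, 112 under its top flange (3 thick, 138 across), mouth 106. Lifting bar, round, 10 mm thick, lies across the mouth along its x axis through the centre, bar centre 62 mm above the underside. Home: flange on the pot's rim, underside 15 mm above the pot's underside. Origin: centre of its underside, z up when upright.
- small_basket: Small perforated metal strainer basket, 0.2 kg, 68 mm high, 72 mm across the bottom, 85 under its top flange (3 thick, 110 across), mouth 79. Lifting bar, round, 10 mm thick, lies across the mouth along its x axis through the centre, bar centre 52 mm above the underside. Home: flange on the pot's rim, underside 15 mm above the pot's underside. Origin: centre of its underside, z up when upright.
- large_lid: Large round steel lid, knob up, 0.2 kg, 144 mm across; beneath, a plug 94 across, 6 deep, drops into the basket's mouth. Central black knob: diameter 26 mm, straight sides 32 to 54 mm above the underside, top at 58. Home: its underside (the plug's) is 87 mm above the pot's underside. Origin: centre of its underside, z up when upright.
- small_lid: Small round steel lid, knob up, 0.2 kg, 116 mm across; beneath, a plug 68 across, 6 deep, drops into the basket's mouth. Central black knob: diameter 26 mm, straight sides 32 to 54 mm above the underside, top at 58. Home: its underside (the plug's) is 77 mm above the pot's underside. Origin: centre of its underside, z up when upright.
- amber_jar: Bystander: amber glass sample jar with a black cap, 58 mm in diameter, 78 mm high, standing. Origin: centre of its underside, z up when upright.
- measuring_cup: Bystander: small steel measuring cup with a handle at its +y side, 68 mm in diameter, 65 mm high, standing. Origin: centre of its underside, z up when upright.
- bowl: Bystander: white ceramic bowl, 116 mm across, 45 mm high, standing. Origin: centre of its underside, z up when upright.
Things that resemble listed ones, but are neither listed nor needed, are in the scene too. Leave any purple look-alike of the large_basket alone.

How it is judged:
By the outcome, as a careful person would: the job done as asked, in the order asked, and still so for the second after the job is handed in, with the robot touching nothing.
It also fails if it takes over 125 s, if anything falls off the work surface, if the arm or the gripper's body presses on something with over 40 N, if the wrist force passes 120 N, or if a joint passes its speed limit or range.

## Robot

A 6-joint arm with a two-finger parallel gripper is mounted at the origin on the work surface. World frame = base frame: x ahead of the robot, y to its left, z up, the work surface at z = 0. Lengths are in m, angles in rad, forces in N, time in s.
With the tool pointing down it reaches from about 0.25 to 0.725 m from the base axis. Payload 4 kg.
Tool frame: the origin (TCP) lies where the fingers leave the gripper's body, on its centre line; the fingertips stand 73 mm ahead of it and the grasp point (between the pads) lies 54 mm ahead of it (bot.tips_ahead is the z of the fingertips in the tool frame, in m); z points along the fingers, y is the direction in which the jaws open and shut (so a half turn about z gives the same grasp; the last joint's range is limited). The gripper opens to 85 mm and grips with 20 to 120 N. Pads are 22 mm wide; open, the fingers measure 114 mm over their backs; the gripper's body (76 mm by 85 mm) begins 54 mm behind the grasp point. The pads swing forward as they close: fully open they stand 13 mm farther back than shut.
Start: joints at [1.338, 0.241, 0.005, 1.335, 0, 1.571], TCP at [0.115, 0.487, 0.304] pointing down, gripper open.
Joint ranges: [-2.72, 2.72], [-1.05, 1.87], [-1.09, 1.28], [-1.99, 2.15], [-1.42, 1.44], [-3.14, 3.14]. Speed limits (rad/s): [2.79, 2.79, 3.14, 3.14, 3.14, 3.14].

## Interface

Orientations are given as a unit quaternion [x, y, z, w].
In Python, from workcell import readout, camera, get_calibration, order, bot gives the robot as it stands.
- The arm moves only by the tool send_rows, never from a script. Its argument "moves" is a list of rows, each a list of 3 entries, a list of its own where there are three numbers: the shift along the tool's x, y, z in mm, then the turn, a rotation vector about the tool's x, y, z in rad, then the finger opening in mm, from 0 to 85.4. In form: [[[dx, dy, dz], [ax, ay, az], grip], ...]. A call has 1 to 12 rows; each row is the pose to reach, as a shift and turn from the pose measured when the call began, along the tool's axes at that moment; what a row does not reach only later rows make up. A row lasts 1/12 s, in which the tool goes at most 41.7 mm and 7.16 degrees, less where a joint would pass 70% of its speed; a pose out of reach is approached as far as the arm can. A call with a gripper value outside its range is refused whole. The fingers move at their own pace and stop on an object; the grip force is fixed at half the most. Time passes only in rows, so rows that repeat a pose let the fingers close. It gives the time, the measured TCP pose, the force and the opening at its end, in the units of the state.
- readout.get_obs(): the state, without advancing time (a new reading comes with each control period).
- camera(name): name is "scene" or "top" or "wrist"; returns the picture (384x512x3 uint8, red, green, blue); there is no depth.
- get_calibration(name): a dict with "fx", "fy", "cx", "cy" (pixels), "R" (3x3) and "t" (3): a world point X has camera coordinates R X + t. Camera axes: x right, y down, z forward; pixel columns grow to the right and rows downward; lengths in m; the calibration is good to about 2 mm. A picture is of the moment at which its call begins: read the wrist's pose just before it. get_calibration takes no time and is no camera call; for the wrist camera it gives the pose at the moment of the call.
- order.job_done(): hands the job in, once; it reports no verdict.
The state is a dict: "clock": time; "joint_pos": joint angles; "joint_vel": joint speeds; "tau": joint torques, N m; "eef_pos": TCP position; "tool_rot": TCP orientation; "ft_force": force on the tool from outside, world axes, zero at the start; "ft_torque": the same for the moment, N m; "grip_width": finger opening in m.
Only numpy, scipy, OpenCV 4.12 (cv2) and the standard library are available. Lean on these libraries where they do the work, as an engineer would, in place of code of your own. Each camera call takes 0.05 s, during which the arm holds its last target. There are 200 camera calls.

## Working session

There is one attempt and no reset: what is moved stays moved. The work goes in short steps, Python scripts to look and compute and a tool call to move; the robot and the scene stay as the last step left them, time stands still between calls to the robot, and variables do not carry over. Pictures are saved under pics/ and viewed, about 12 in all and at most 16, crops included, and the job is handed in when it is done.

Besides the shell and the picture viewer there is one more tool, called after "Request:" in YAML: its name, and indented under it one key for each argument. send_rows: Moves the arm, as the interface text tells. Its arguments: {"type":"object","properties":{"moves":{"type":"array","items":{"type":"array"}}},"required":["moves"]}

```bash
mkdir -p pics; ls; python3 - <<'E'
from workcell import readout,camera,get_calibration,bot
import cv2,numpy as np
o=readout.get_obs();print(o)
for n in("scene","top"):
    im=camera(n);cv2.imwrite(f"pics/{n}0.png",im[:,:,::-1]);c=get_calibration(n);print(n,c)
    if n=="top":cv2.imwrite("pics/top0b.png",cv2.resize(im[:,:,::-1],(800,600),interpolation=cv2.INTER_CUBIC))
E
```

```text
pics
{'clock': 0.0, 'joint_pos': array([1.33803474e+00, 2.41467452e-01, 3.70973924e-03, 1.33519020e+00,
       2.50986515e-05, 1.57078045e+00]), 'joint_vel': array([ 0.00045407, -0.00210207, -0.00126427,  0.00077921, -0.0006672 ,
        0.00075226]), 'tau': array([-7.90038903e-04, -3.72317398e+01,  2.52408278e+01,  1.69460918e-02,
       -5.22880896e-05,  2.11317300e-06]), 'eef_pos': array([0.11521642, 0.4860509 , 0.30298006]), 'tool_rot': array([ 1.16110313e-01,  9.93235741e-01, -1.06705650e-03, -1.37391995e-04]), 'ft_force': array([ 0.63835613, -0.19699195,  0.21217558]), 'ft_torque': array([-0.01277547, -0.01354959,  0.0168515 ]), 'grip_width': 0.08524938781638473}
scene {'fx': 384.2331916998787, 'fy': 384.2331916998787, 'cx': 263.431258013851, 'cy': 193.08839756530398, 'R': array([[-0.15220698,  0.98833777,  0.00463589],
       [ 0.75634685,  0.11949651, -0.64316407],
       [-0.63621732, -0.09438772, -0.76571436]]), 't': array([ 0.06766362, -0.31989584,  1.29898153])}
top {'fx': 355.2588645905895, 'fy': 355.2588645905895, 'cx': 257.5223238922816, 'cy': 189.206970808476, 'R': array([[-5.59171460e-04, -9.99924828e-01, -1.22485223e-02],
       [-9.80259870e-01,  2.96978031e-03, -1.97691090e-01],
       [ 1.97712605e-01,  1.18961916e-02, -9.80187842e-01]]), 't': array([-0.00799465,  0.44777827,  0.77648195])}
```

View pics/top0b.png

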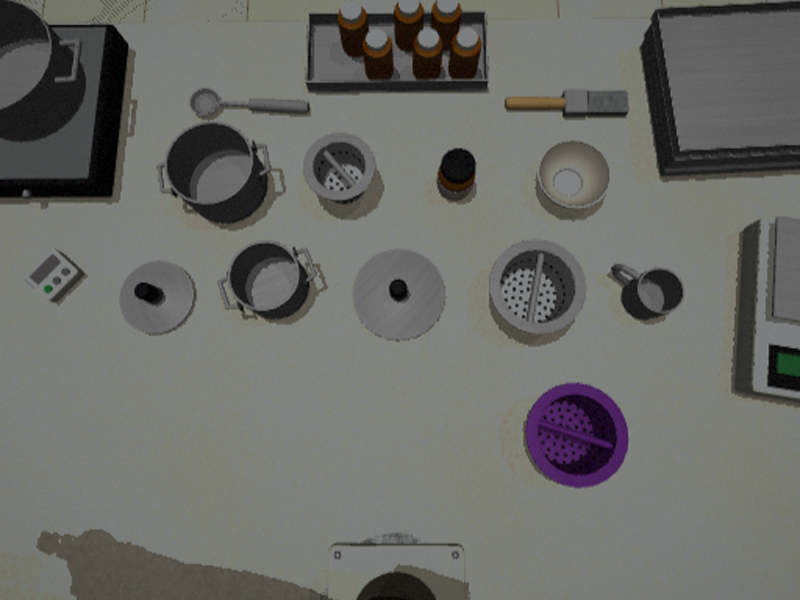

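View pics/scene0.png

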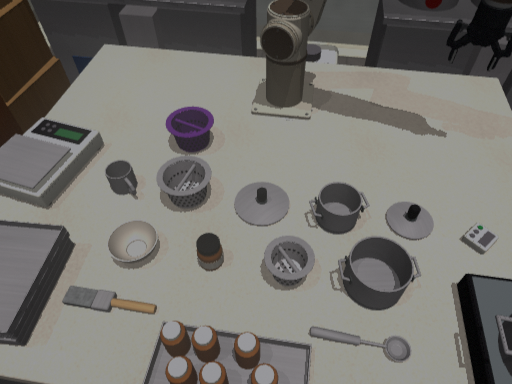

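Top view (800x600 px):
- **Large parts:** pot (214,172), lid (399,294), basket (537,288).
- **Small parts:** pot (268,281), lid (158,297), basket (340,168).
- **Basket candidates:** grey (537,288) is large and steel-coloured, so it is the one meant. Purple (576,435) is the look-alike and stays put. Grey (340,168) is the small basket.

```bash
cat > h.py <<'E'
import numpy as np,cv2
from workcell import readout,camera,get_calibration,bot
from scipy.spatial.transform import Rotation as Ro
def ray(c,u,v,z):
    R,t=np.array(c["R"]),np.array(c["t"]);o=-R.T@t
    d=R.T@np.array([(u-c["cx"])/c["fx"],(v-c["cy"])/c["fy"],1]);return o+d*(z-o[2])/d[2]
def proj(c,X):
    p=np.array(c["R"])@np.array(X)+c["t"];return c["fx"]*p[0]/p[2]+c["cx"],c["fy"]*p[1]/p[2]+c["cy"]
def goal(x,y,z,jaw=None):
    """shift (mm) and turn to TCP x,y,z pointing down, jaw (tool y) along world angle jaw (deg, mod 180)"""
    o=readout.get_obs();R=Ro.from_quat(o["tool_rot"]);p=o["eef_pos"];M=R.as_matrix()
    j0=np.arctan2(M[1,1],M[0,1])
    if jaw is None: j=j0
    else: j=j0+(np.deg2rad(jaw)-j0+np.pi/2)%np.pi-np.pi/2
    yv=np.array([np.cos(j),np.sin(j),0]);zv=np.array([0,0,-1.]);G=np.c_[np.cross(yv,zv),yv,zv]
    print("shift",(M.T@(np.array([x,y,z])-p)*1000).round(1),"turn",Ro.from_matrix(M.T@G).as_rotvec().round(3),"jaw deg",np.rad2deg(j0).round(1),"j6",o["joint_pos"][5].round(2))
def snap(n,name,k=1.5):
    c=get_calibration(n);im=camera(n)[:,:,::-1].copy();cv2.imwrite(f"pics/{name}_raw.png",im)
    cv2.imwrite(f"pics/{name}.png",cv2.resize(im,None,fx=k,fy=k,interpolation=cv2.INTER_CUBIC));return c,im
E
python3 - <<'E'
from h import *
c=get_calibration("top");s=1.5625
for n,u,v,z in [("LB",537,288,.078),("SB",340,168,.068),("LL",399.5,294.5,.008),("SL",158,297,.008),("LP",214,171,.09),("SP",268,280,.08),
 ("LLk",398,289,.058),("SLk",149,291,.055),("sb1",322,152,.052),("sb2",357,187,.052),("lb1",541,254,.062),("lb2",533,322,.062),("cup",655,294,.065),("bowl",573,173,.04),("jar",458,160,.078)]:
    print(n,ray(c,u/s,v/s,z).round(4))
w=get_calibration("wrist");o=readout.get_obs();M=Ro.from_quat(o["tool_rot"]).as_matrix()
R=np.array(w["R"]);C=-R.T@w["t"];print("cam in tool",M.T@(C-o["eef_pos"]),"axis",M.T@R.T,w["fx"],w["cx"],w["cy"],bot.tips_ahead)
goal(.45,.07,.30,)
E
```

```text
LB [ 0.4515 -0.2001  0.078 ]
SB [0.6397 0.0849 0.068 ]
LL [ 0.457  -0.0039  0.008 ]
SL [0.4541 0.3716 0.008 ]
LP [0.6262 0.2672 0.09  ]
SP [0.464  0.1825 0.08  ]
LLk [ 0.455  -0.0026  0.058 ]
SLk [0.4538 0.3639 0.055 ]
sb1 [0.6737 0.1155 0.052 ]
sb2 [0.6158 0.0604 0.052 ]
lb1 [ 0.5059 -0.2121  0.062 ]
lb2 [ 0.4053 -0.1957  0.062 ]
cup [ 0.445  -0.3715  0.065 ]
bowl [ 0.6419 -0.2735  0.04  ]
jar [ 0.6469 -0.0922  0.078 ]
cam in tool [ 0.07027599 -0.00087282 -0.07001827] axis [[-4.22411688e-04 -9.60833213e-01 -2.77126971e-01]
 [ 9.99999245e-01 -7.25612216e-04  9.91534484e-04]
 [-1.15378598e-03 -2.77126343e-01  9.60832794e-01]] 271.82233698350944 257.4143164624849 188.7611538891376 0.0726
shift [-421.7 -327.6    3.7] turn [-0.002  0.     0.   ] jaw deg 76.7 j6 1.57
```

```bash
python3 - <<'E'
s=open('h.py').read()
s=s.replace("else: j=j0+(np.deg2rad(jaw)-j0+np.pi/2)%np.pi-np.pi/2","else:\n        az=np.arctan2(y,x); j=az+(np.deg2rad(jaw)-az+np.pi/2)%np.pi-np.pi/2")
open('h.py','w').write(s)
E
python3 -c "
from h import *
goal(.64,.085,.22,-46.4)"
```

```text
shift [-603.1 -269.    83.6] turn [-1.000e-03  2.000e-03  2.148e+00] jaw deg 76.7 j6 1.57
```

Request:
send_rows:
  moves:
    - [[-603,-269,84],[0,0,2.148],85]
    - [[-603,-269,84],[0,0,2.148],85]
    - [[-603,-269,84],[0,0,2.148],85]
    - [[-603,-269,84],[0,0,2.148],85]
    - [[-603,-269,84],[0,0,2.148],85]
    - [[-603,-269,84],[0,0,2.148],85]
    - [[-603,-269,84],[0,0,2.148],85]
    - [[-603,-269,84],[0,0,2.148],85]
    - [[-603,-269,84],[0,0,2.148],85]
    - [[-603,-269,84],[0,0,2.148],85]
    - [[-603,-269,84],[0,0,2.148],85]
    - [[-603,-269,84],[0,0,2.148],85]

```text
clock: 1.1
eef_pos: [0.5103, 0.1833, 0.2399]
tool_rot: [0.764, 0.645, -0.001, 0.0]
ft_force: [-0.4, 1.0, 1.2]
grip_width: 0.0849
```

```bash
python3 -c "
from h import *
goal(.64,.085,.22,-46.4);o=readout.get_obs();print(o['eef_pos'],o['joint_pos'])"
```

```text
shift [-75.2 144.4  20. ] turn [0.    0.002 0.641] jaw deg -9.7 j6 2.08
[0.51030493 0.18334157 0.23991176] [ 3.45455647e-01  3.59369571e-01 -3.13720643e-04  1.21235974e+00
 -1.26571006e-03  2.08472428e+00]
```

Request:
send_rows:
  moves:
    - [[-75,144,20],[0,0,0.641],35]
    - [[-75,144,20],[0,0,0.641],35]
    - [[-75,144,20],[0,0,0.641],35]
    - [[-75,144,20],[0,0,0.641],35]
    - [[-75,144,20],[0,0,0.641],35]
    - [[-75,144,20],[0,0,0.641],35]
    - [[-75,144,20],[0,0,0.641],35]
    - [[-75,144,20],[0,0,0.641],35]

```text
clock: 1.77
eef_pos: [0.6389, 0.0859, 0.22]
tool_rot: [0.928, 0.373, -0.001, 0.0]
ft_force: [-0.5, 0.0, -0.2]
grip_width: 0.0349
```

```bash
python3 -c "
from h import *
goal(.64,.085,.22,-46.4);c,im=snap('wrist','w1');print(proj(c,(.64,.085,.068)),proj(c,(.464,.1825,.08)))"
```

```text
shift [ 0.1  1.4 -0. ] turn [-0.     0.002  0.004] jaw deg -46.2 j6 2.51
(np.float64(258.6555352899133), np.float64(194.83702100107735)) (np.float64(38.76237018502604), np.float64(263.94832640341536))
```

View pics/w1.png

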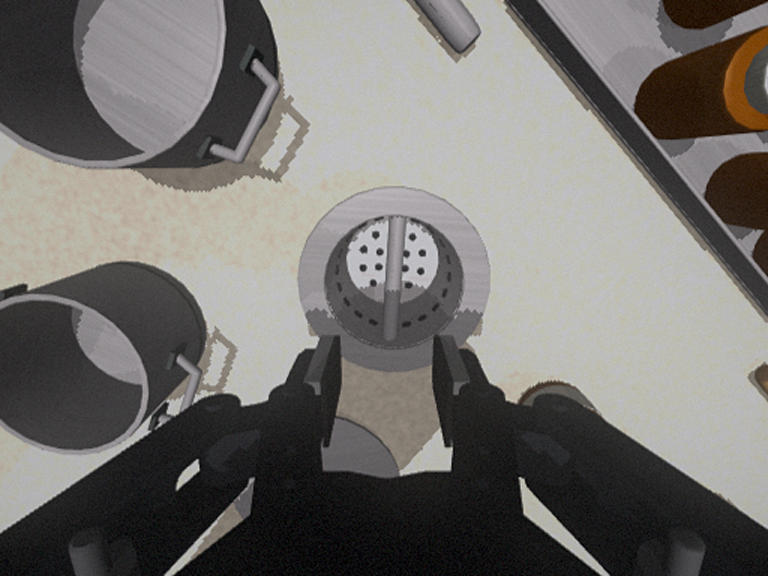

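The wrist view (768x576) shows the small basket below, with its mouth centre at about (395,281) and its bar running from (399,215) to (389,340). Both pots are on the left.

```bash
python3 -c "
from h import *
c=get_calibration('wrist')
a=ray(c,399/1.5,215/1.5,.054);b=ray(c,389/1.5,340/1.5,.054);print(a,b,np.rad2deg(np.arctan2(*(a-b)[1::-1])),ray(c,395/1.5,281/1.5,.068),ray(c,394/1.5,278/1.5,.068))
for p in (.644,.080),: pass
m=ray(c,394.5/1.5,280/1.5,.068)
goal(m[0],m[1],.052+.054,np.rad2deg(np.arctan2(*(a-b)[1::-1]))+90)
"
```

```text
[0.67486143 0.10983625 0.054     ] [0.61466256 0.05987346 0.054     ] 39.69138681462059 [0.64757868 0.08697137 0.068     ] [0.64845261 0.08860772 0.068     ]
shift [  7.5   5.1 114.4] turn [0.001 0.002 0.072] jaw deg -46.2 j6 2.51
```

Request:
send_rows:
  moves:
    - [[5,5,30],[0,0,0.072],35]
    - [[5,5,60],[0,0,0.072],35]
    - [[5,5,80],[0,0,0.072],35]
    - [[5,5,100],[0,0,0.072],35]
    - [[5,5,114],[0,0,0.072],35]
    - [[5,5,114],[0,0,0.072],35]
    - [[5,5,114],[0,0,0.072],0]
    - [[5,5,114],[0,0,0.072],0]
    - [[5,5,114],[0,0,0.072],0]
    - [[5,5,114],[0,0,0.072],0]
    - [[5,5,114],[0,0,0.072],0]
    - [[5,5,114],[0,0,0.072],0]

```text
clock: 2.82
eef_pos: [0.6467, 0.0865, 0.1083]
tool_rot: [0.941, 0.34, 0.001, 0.0]
ft_force: [-1.5, 1.4, 5.7]
grip_width: 0.008
```

Request:
send_rows:
  moves:
    - [[0,0,-8],[0,0,0],0]
    - [[0,0,-20],[0,0,0],0]
    - [[0,0,-40],[0,0,0],0]
    - [[0,0,-65],[0,0,0],0]
    - [[0,0,-90],[0,0,0],0]
    - [[0,0,-115],[0,0,0],0]
    - [[0,0,-130],[0,0,0],0]
    - [[0,0,-130],[0,0,0],0]

```text
clock: 3.48
eef_pos: [0.6485, 0.0865, 0.2443]
tool_rot: [0.941, 0.34, 0.006, 0.002]
ft_force: [0.1, -0.2, 0.1]
grip_width: 0.0078
```

```bash
python3 -c "
from h import *
print(readout.get_obs()['grip_width'],readout.get_obs()['ft_force'])
im=cv2.imread('pics/top0.png')[65:215,85:215];cv2.imwrite('pics/crop_pots.png',cv2.resize(im,None,fx=4,fy=4,interpolation=cv2.INTER_CUBIC))
goal(.464,.1825,.24)
"
```

```text
0.00783533094489026 [ 0.13785604 -0.18940114  0.06670909]
shift [ -80.6 -191.8    2.2] turn [ 0.007 -0.009  0.   ] jaw deg -50.3 j6 2.58
```

View pics/crop_pots.png

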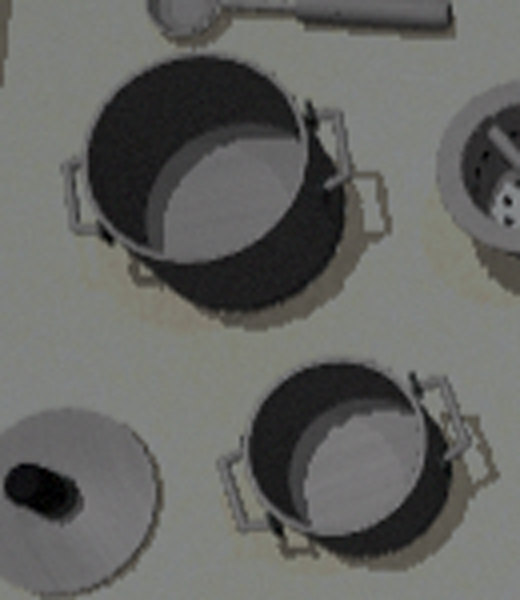

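The enlarged crop shows the large pot's rim centred at (196,160) and the small pot's at (337,449).

```bash
python3 -c "
from h import *
c=get_calibration('top')
print(ray(c,85+196/4-.4,65+159.5/4-.4,.09),ray(c,85+337/4-.4,65+448.5/4-.4,.08))
snap('wrist','w2')
"
```

```text
[0.63845444 0.27582576 0.09      ] [0.46966267 0.18875177 0.08      ]
```

View pics/w2.png

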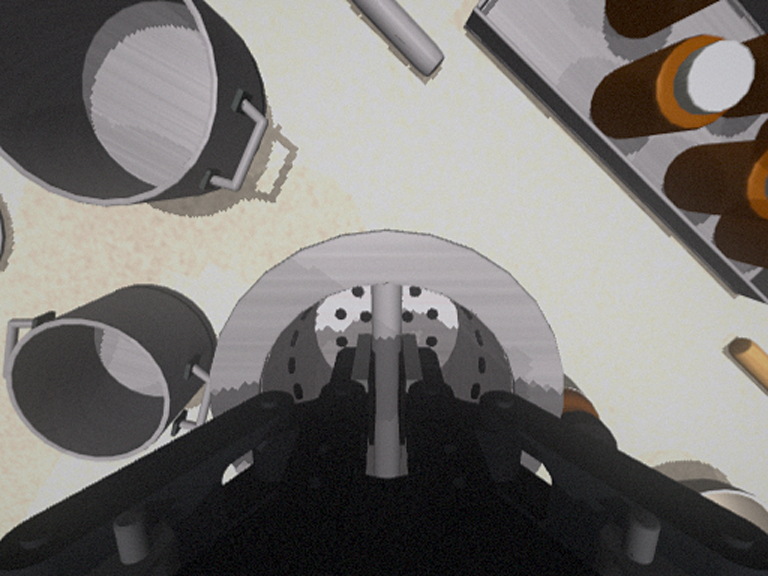

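Held level. The small pot's rim is fully visible, centred at about (91,389).

```bash
python3 -c "
from h import *
c=get_calibration('wrist')
L=ray(c,11.5/1.5,377/1.5,.08);Rr=ray(c,170/1.5,425/1.5,.08);T=ray(c,65/1.5,318/1.5,.08);B=ray(c,115/1.5,459/1.5,.08)
print(ray(c,91/1.5,388.5/1.5,.08),L,Rr,T,B)
P=np.array([L,Rr,T,B])[:,:2];A=np.c_[2*P,np.ones(4)];s=np.linalg.lstsq(A,(P**2).sum(1),rcond=None)[0];print(s[:2],np.sqrt(s[2]+s[0]**2+s[1]**2))
goal(.466,.183,.24)
"
```

```text
[0.4787032  0.18816164 0.08      ] [0.45420846 0.23055055 0.08      ] [0.48759468 0.13547028 0.08      ] [0.5113021 0.2234782 0.08     ] [0.44165252 0.1499732  0.08      ]
[0.47780796 0.18543995] 0.05079006386087964
shift [-7.800e+01 -1.904e+02  1.000e-01] turn [ 0.005 -0.006  0.   ] jaw deg -50.3 j6 2.58
```

```bash
python3 -c "
from h import *
goal(.385,.112,.245,-50.3)"
```

```text
shift [-185.7 -187.5   -5.6] turn [ 0.005 -0.006  0.   ] jaw deg -50.3 j6 2.58
```

Request:
send_rows:
  moves:
    - [[-20,-20,-6],[0.005,-0.006,0],0]
    - [[-45,-45,-6],[0.005,-0.006,0],0]
    - [[-70,-70,-6],[0.005,-0.006,0],0]
    - [[-95,-95,-6],[0.005,-0.006,0],0]
    - [[-120,-120,-6],[0.005,-0.006,0],0]
    - [[-145,-145,-6],[0.005,-0.006,0],0]
    - [[-165,-165,-6],[0.005,-0.006,0],0]
    - [[-180,-180,-6],[0.005,-0.006,0],0]
    - [[-186,-187,-6],[0.005,-0.006,0],0]
    - [[-186,-187,-6],[0.005,-0.006,0],0]
    - [[-186,-187,-6],[0.005,-0.006,0],0]

```text
clock: 4.45
eef_pos: [0.3855, 0.1115, 0.2452]
tool_rot: [0.94, 0.34, 0.0, 0.0]
ft_force: [0.0, 0.5, -1.5]
grip_width: 0.0077
```

```bash
python3 -c "
from h import *
c,im=snap('wrist','w3');print(proj(c,(.473,.187,.08)),readout.get_obs()['eef_pos'])"
```

```text
(np.float64(254.0103362124856), np.float64(50.082540904393085)) [0.38622132 0.11148766 0.24537918]
```

View pics/w3.png

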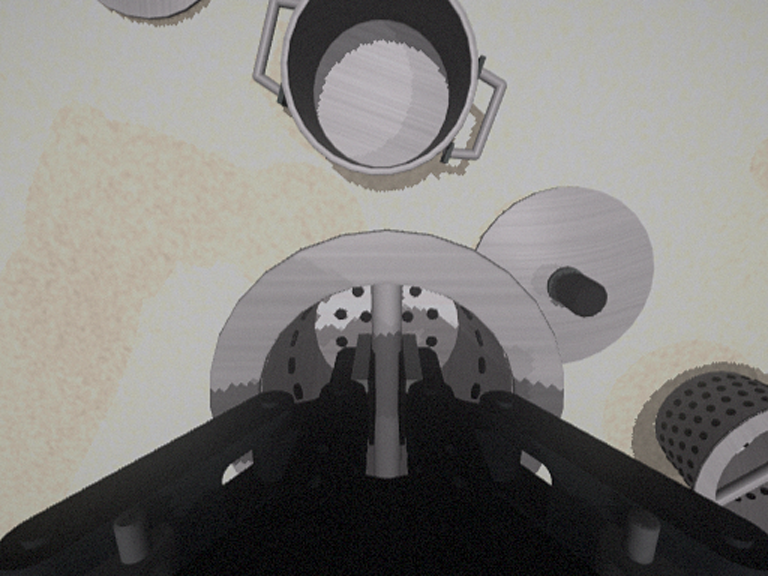

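The wrist view shows the small pot's rim: left edge u=282, right edge 479, bottom edge v=173.

```bash
python3 -c "
from h import *
c=get_calibration('wrist')
px=[(282,70),(479,70),(380,173.5),(312,140),(450,140)]
P=np.array([ray(c,u/1.5,v/1.5,.08) for u,v in px])[:,:2];print(P)
M=Ro.from_quat(readout.get_obs()['tool_rot']).as_matrix()
print((P[0]+P[1])/2, P[2]+.052*M[:2,0])
goal(.473,.187,.245,-50.3)
"
```

```text
[[0.44267059 0.22842328]
 [0.50839981 0.14918917]
 [0.43502738 0.15581911]
 [0.42496628 0.19560946]
 [0.47306422 0.13763105]]
[0.4755352  0.18880622] [0.47503345 0.18903822]
shift [115.   -2.7   0.5] turn [ 0.001 -0.001  0.   ] jaw deg -50.3 j6 2.73
```

```bash
python3 -c "
from h import *
c=get_calibration('wrist');o=readout.get_obs();M=Ro.from_quat(o['tool_rot']).as_matrix();p=o['eef_pos']
X=ray(c,386/1.5,230/1.5,p[2]-.0403);print((M.T@(X-p))*1000)
goal(.475,.189,.245,-50.3)
"
```

```text
[52.96165306  0.4412164  40.37080006]
shift [117.8  -2.9   0.5] turn [ 0.001 -0.001  0.   ] jaw deg -50.3 j6 2.73
```

Request:
send_rows:
  moves:
    - [[25,-3,0],[0,0,0],0]
    - [[50,-3,0],[0,0,0],0]
    - [[75,-3,0],[0,0,0],0]
    - [[98,-3,0],[0,0,0],0]
    - [[112,-3,0],[0,0,0],0]
    - [[119,-3,0],[0,0,0],0]
    - [[119,-3,10],[0,0,0],0]
    - [[119,-3,30],[0,0,0],0]
    - [[119,-3,45],[0,0,0],0]
    - [[119,-3,55],[0,0,0],0]
    - [[119,-3,60],[0,0,0],0]
    - [[119,-3,60],[0,0,0],0]

```text
clock: 5.5
eef_pos: [0.475, 0.1891, 0.184]
tool_rot: [0.941, 0.339, -0.001, 0.0]
ft_force: [-0.2, -0.4, -0.4]
grip_width: 0.0079
```

```bash
python3 -c "
from h import *
goal(.476,.19,.124,-50.3);o=readout.get_obs();print(o['eef_pos'],o['ft_force'])"
```

```text
shift [ 1.5 -0.  60. ] turn [-0.     0.002 -0.   ] jaw deg -50.3 j6 2.83
[0.47495146 0.18906226 0.18396055] [-0.19789054 -0.42149908 -0.38981794]
```

Request:
send_rows:
  moves:
    - [[1,0,10],[0,0,0],0]
    - [[1.5,0,22],[0,0.002,0],0]
    - [[1.5,0,34],[0,0.002,0],0]
    - [[1.5,0,44],[0,0.002,0],0]
    - [[1.5,0,51],[0,0.002,0],0]
    - [[1.5,0,55],[0,0.002,0],0]
    - [[1.5,0,57],[0,0.002,0],0]
    - [[1.5,0,58],[0,0.002,0],0]
    - [[1.5,0,59],[0,0.002,0],0]
    - [[1.5,0,60],[0,0.002,0],0]
    - [[1.5,0,60],[0,0.002,0],0]

```text
clock: 6.42
eef_pos: [0.4762, 0.19, 0.1242]
tool_rot: [0.941, 0.339, 0.0, -0.0]
ft_force: [-0.1, -0.4, -1.1]
grip_width: 0.0077
```

Request:
send_rows:
  moves:
    - [[0,0,0.5],[0,0,0],0]
    - [[0,0,1],[0,0,0],0]
    - [[0,0,1.5],[0,0,0],0]
    - [[0,0,1.5],[0,0,0],0]
    - [[0,0,1.5],[0,0,0],0]

```text
clock: 6.83
eef_pos: [0.4764, 0.1901, 0.1233]
tool_rot: [0.941, 0.339, 0.001, -0.0]
ft_force: [-1.6, -0.5, 4.1]
grip_width: 0.0078
```

Request:
send_rows:
  moves:
    - [[0,0,0],[0,0,0],28]
    - [[0,0,0],[0,0,0],28]
    - [[0,0,0],[0,0,0],28]
    - [[0,0,0],[0,0,0],28]
    - [[0,0,-10],[0,0,0],28]
    - [[0,0,-30],[0,0,0],28]
    - [[0,0,-60],[0,0,0],28]
    - [[0,0,-90],[0,0,0],28]
    - [[0,0,-110],[0,0,0],28]
    - [[0,0,-110],[0,0,0],28]

```text
clock: 7.67
eef_pos: [0.4787, 0.191, 0.2391]
tool_rot: [0.941, 0.339, 0.006, -0.0]
ft_force: [1.3, 0.3, 0.4]
grip_width: 0.028
```

```bash
python3 -c "
from h import *
goal(.454,.366,.21,-10);c,im=snap('wrist','w4');snap('top','top4')
for q in [(.476,.190,.083),(.454,.366,.054)]:print(np.array(proj(c,q))*1.5)
print(readout.get_obs()['eef_pos'])"
```

```text
shift [  92.4 -150.6   29.6] turn [ 0.007 -0.01  -0.704] jaw deg -50.3 j6 2.83
[382.92078229 298.33559854]
[128.82187793 129.15598499]
[0.4768142  0.19023387 0.23474865]
```

View pics/w4.png

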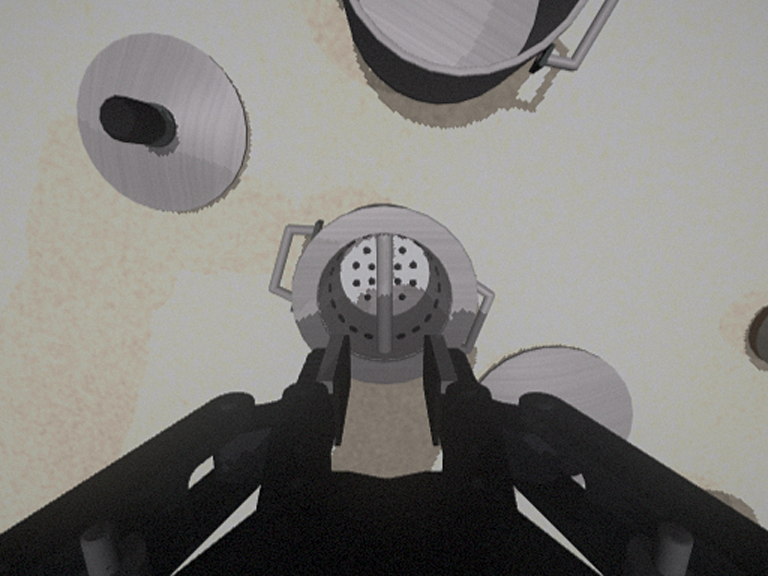

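The small basket is seated, with its flange concentric on the pot at about (385,294). The small lid's disc centre is at (162,123) and its knob top is at about (117,118).

```bash
python3 -c "
from h import *
c=get_calibration('wrist')
print(ray(c,162/1.5,123/1.5,.008),ray(c,116/1.5,118/1.5,.057),ray(c,385/1.5,294/1.5,.083))
goal(.456,.367,.2,20)"
```

```text
[0.4558622  0.37045594 0.008     ] [0.45382198 0.36944555 0.057     ] [0.47690651 0.19042838 0.083     ]
shift [  96.7 -149.4   35. ] turn [ 0.004 -0.003 -1.227] jaw deg -50.3 j6 2.83
```

Request:
send_rows:
  moves:
    - [[98,-152,0],[0.004,-0.003,-1.227],28]
    - [[98,-152,0],[0.004,-0.003,-1.227],28]
    - [[98,-152,0],[0.004,-0.003,-1.227],50]
    - [[98,-152,10],[0.004,-0.003,-1.227],50]
    - [[98,-152,35],[0.004,-0.003,-1.227],50]
    - [[98,-152,35],[0.004,-0.003,-1.227],50]
    - [[98,-152,35],[0.004,-0.003,-1.227],50]
    - [[98,-152,35],[0.004,-0.003,-1.227],50]
    - [[98,-152,35],[0.004,-0.003,-1.227],50]
    - [[98,-152,35],[0.004,-0.003,-1.227],50]
    - [[98,-152,35],[0.004,-0.003,-1.227],50]
    - [[98,-152,35],[0.004,-0.003,-1.227],50]

```text
clock: 8.77
eef_pos: [0.4547, 0.3694, 0.1986]
tool_rot: [0.575, 0.818, -0.001, -0.001]
ft_force: [-0.7, 0.5, 0.3]
grip_width: 0.05
```

```bash
python3 -c "
from h import *
goal(.455,.37,.043+.055,20);c,im=snap('wrist','w5');print(np.array(proj(c,(.455,.37,.058)))*1.5,readout.get_obs()['eef_pos'])"
```

```text
shift [  0.5   0.8 100.6] turn [-0.003  0.001 -0.003] jaw deg 19.8 j6 1.91
[388.28688459 298.13442252] [0.45485478 0.36946595 0.19892028]
```

View pics/w5.png

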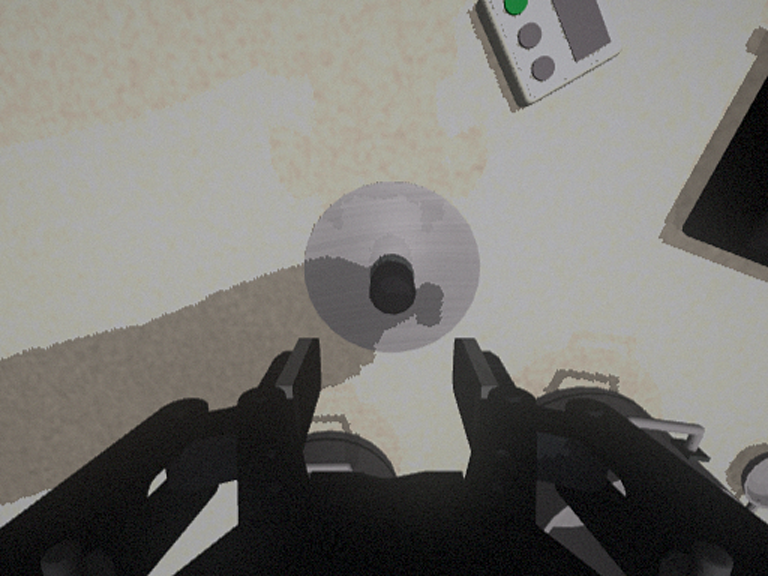

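The knob top is at (392,291), against (388,298) predicted, so I'm correcting by +3.5 mm in x and +2 mm in y.

Request:
send_rows:
  moves:
    - [[4,3,25],[0,0,0],50]
    - [[4,3,50],[0,0,0],50]
    - [[4,3,75],[0,0,0],50]
    - [[4,3,92],[0,0,0],50]
    - [[4,3,101],[0,0,0],50]
    - [[4,3,101],[0,0,0],50]
    - [[4,3,101],[0,0,0],15]
    - [[4,3,101],[0,0,0],15]
    - [[4,3,101],[0,0,0],15]
    - [[4,3,101],[0,0,0],15]
    - [[4,3,101],[0,0,0],15]
    - [[4,3,101],[0,0,0],15]

```text
clock: 9.82
eef_pos: [0.4569, 0.3747, 0.0994]
tool_rot: [0.575, 0.818, 0.0, -0.0]
ft_force: [-0.1, -1.0, 4.9]
grip_width: 0.0242
```

Request:
send_rows:
  moves:
    - [[0,0,-3],[0,0,0],15]
    - [[0,0,-8],[0,0,0],15]
    - [[0,0,-20],[0,0,0],15]
    - [[0,0,-45],[0,0,0],15]
    - [[0,0,-75],[0,0,0],15]
    - [[0,0,-100],[0,0,0],15]
    - [[0,0,-120],[0,0,0],15]
    - [[0,0,-120],[0,0,0],15]

```text
clock: 10.48
eef_pos: [0.4586, 0.376, 0.2247]
tool_rot: [0.575, 0.818, 0.005, 0.001]
ft_force: [1.3, 1.1, -1.4]
grip_width: 0.0243
```

```bash
python3 -c "
from h import *
goal(.4765,.1905,.22,20);c,im=snap('wrist','w6');o=readout.get_obs();print(o['eef_pos'],o['ft_force'])"
```

```text
shift [-180.6  -46.1    3.6] turn [ 0.009 -0.004 -0.003] jaw deg 19.8 j6 1.91
[0.45786063 0.37549383 0.22206539] [-0.70698701 -0.27025914 -2.27022511]
```

View pics/w6.png

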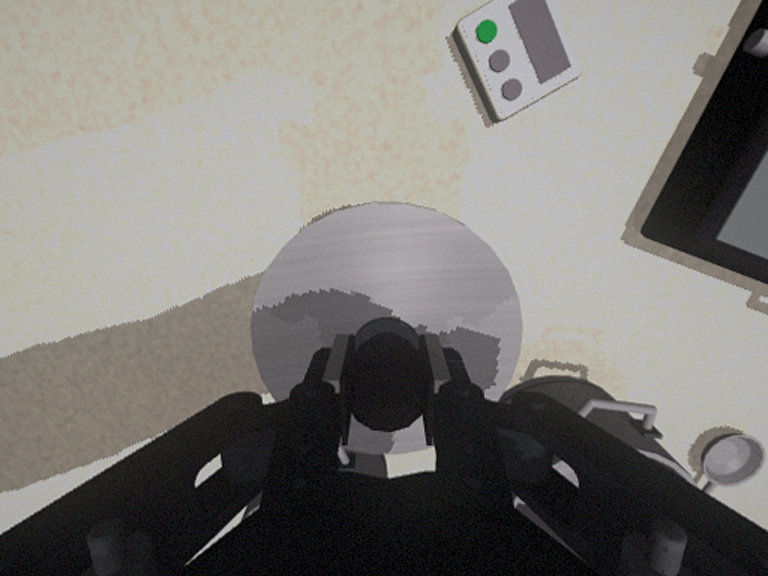

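The lid is held level, with edges at u=250 and 523 and its top edge at v=201.

```bash
python3 -c "
from h import *
c=get_calibration('wrist');o=readout.get_obs();M=Ro.from_quat(o['tool_rot']).as_matrix();p=o['eef_pos']
for z in (.007,.010):
  X=ray(c,386/1.5,201/1.5,p[2]-.0994+z);print((M.T@(X-p))*1000-[58,0,0])
goal(.477,.191,.222,20)
"
```

```text
[-1.64109168 -0.35728564 92.53885495]
[-1.39760639 -0.35852361 89.53939169]
shift [-180.   -44.6   -0.6] turn [ 0.006 -0.002 -0.003] jaw deg 19.8 j6 1.91
```

Request:
send_rows:
  moves:
    - [[-20,-5,-1],[0.006,-0.002,0],15]
    - [[-45,-11,-1],[0.006,-0.002,0],15]
    - [[-75,-19,-1],[0.006,-0.002,0],15]
    - [[-105,-26,-1],[0.006,-0.002,0],15]
    - [[-135,-33,-1],[0.006,-0.002,0],15]
    - [[-160,-40,-1],[0.006,-0.002,0],15]
    - [[-175,-44,-1],[0.006,-0.002,0],15]
    - [[-179,-45,-1],[0.006,-0.002,0],15]
    - [[-179,-45,8],[0.006,-0.002,0],15]
    - [[-179,-45,20],[0.006,-0.002,0],15]
    - [[-179,-45,30],[0.006,-0.002,0],15]
    - [[-179,-45,30],[0.006,-0.002,0],15]

```text
clock: 11.53
eef_pos: [0.4744, 0.1922, 0.1879]
tool_rot: [0.574, 0.819, -0.003, -0.002]
ft_force: [-0.9, -0.5, -1.6]
grip_width: 0.0242
```

```bash
python3 -c "
from h import *
goal(.477,.191,.1764,20);o=readout.get_obs();print(o['eef_pos'],o['ft_force'])"
```

```text
shift [-2.   2.1 11.4] turn [-0.007 -0.001 -0.002] jaw deg 19.9 j6 1.61
[0.4744448  0.19216706 0.18786304] [-0.88702777 -0.49026224 -1.58730537]
```

Request:
send_rows:
  moves:
    - [[-2,2,0],[-0.007,0,0],15]
    - [[-2,2,0],[-0.007,0,0],15]
    - [[-2,2,0],[-0.007,0,0],15]
    - [[-2,2,3],[-0.007,0,0],15]
    - [[-2,2,6],[-0.007,0,0],15]
    - [[-2,2,8],[-0.007,0,0],15]
    - [[-2,2,9.5],[-0.007,0,0],15]
    - [[-2,2,11],[-0.007,0,0],15]
    - [[-2,2,12],[-0.007,0,0],15]
    - [[-2,2,12],[-0.007,0,0],15]
    - [[-2,2,12],[-0.007,0,0],15]

```text
clock: 12.45
eef_pos: [0.4769, 0.1909, 0.1764]
tool_rot: [0.574, 0.819, 0.001, 0.0]
ft_force: [-1.3, -1.4, 3.7]
grip_width: 0.0242
```

Request:
send_rows:
  moves:
    - [[0,0,0],[0,0,0],45]
    - [[0,0,0],[0,0,0],45]
    - [[0,0,0],[0,0,0],45]
    - [[0,0,0],[0,0,0],45]
    - [[0,0,-10],[0,0,0],45]
    - [[0,0,-35],[0,0,0],45]
    - [[0,0,-60],[0,0,0],45]
    - [[0,70,-80],[0,0,0],45]
    - [[0,110,-80],[0,0,0],45]
    - [[0,130,-80],[0,0,0],45]
    - [[0,130,-80],[0,0,0],45]
    - [[0,130,-80],[0,0,0],45]

```text
clock: 13.45
eef_pos: [0.6014, 0.2359, 0.2556]
tool_rot: [0.574, 0.819, 0.001, 0.0]
ft_force: [-0.5, -0.2, 0.2]
grip_width: 0.045
```

```bash
sed -i 's/def goal(x,y,z,jaw=None):/def goal(x,y,z,jaw=None,raw=0):/; s/    if jaw is None: j=j0/    if jaw is None: j=j0\n    elif raw: j=np.deg2rad(jaw)/' h.py; python3 -c "
from h import *
c,im=snap('wrist','w7');o=readout.get_obs();print(o['eef_pos'],np.array(proj(c,(.638,.276,.09)))*1.5,np.array(proj(c,(.477,.191,.135)))*1.5)
goal(.4515,-.2,.26,81,1)"
```

```text
[0.59974322 0.23530736 0.25579685] [468.20332859 244.83974121] [119.64109164 312.04447367]
shift [-358.9 -287.5   -4.3] turn [ 0.000e+00 -1.000e-03 -1.066e+00] jaw deg 19.9 j6 1.6
```

View pics/w7.png

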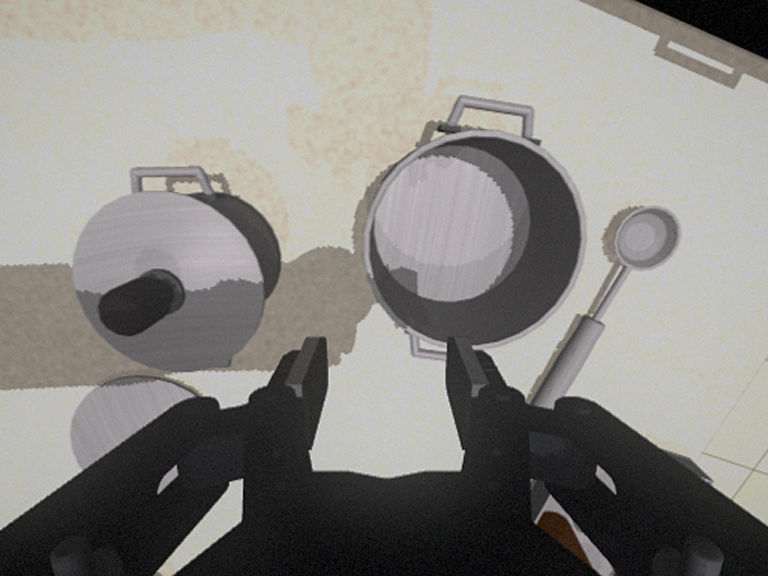

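The small lid sits level on its pot. The large pot's rim spans 363–586 by 129–349, centred at (474,239).

```bash
python3 -c "
from h import *
c=get_calibration('wrist')
P=np.array([ray(c,u/1.5,v/1.5,.09) for u,v in [(363,239),(586,239),(474,129),(474,349)]]);print(P[:,:2],P.mean(0),ray(c,474.5/1.5,239/1.5,.09),np.hypot(*(P[0]-P[1])[:2]),np.hypot(*(P[2]-P[3])[:2]))"
```

```text
[[0.57697548 0.25760991]
 [0.69941536 0.30183952]
 [0.61406735 0.33508472]
 [0.66562728 0.21516442]] [0.63902137 0.27742464 0.09      ] [0.63818782 0.27972197 0.09      ] 0.13018364667493704 0.13053469011186203
```

Request:
send_rows:
  moves:
    - [[-359,-287,-5],[0,0,-1.066],45]
    - [[-359,-287,-5],[0,0,-1.066],45]
    - [[-359,-287,-5],[0,0,-1.066],45]
    - [[-359,-287,-5],[0,0,-1.066],45]
    - [[-359,-287,-5],[0,0,-1.066],45]
    - [[-359,-287,-5],[0,0,-1.066],45]
    - [[-359,-287,-5],[0,0,-1.066],45]
    - [[-359,-287,-5],[0,0,-1.066],45]
    - [[-359,-287,-5],[0,0,-1.066],45]
    - [[-359,-287,-5],[0,0,-1.066],45]
    - [[-359,-287,-5],[0,0,-1.066],45]
    - [[-359,-287,-5],[0,0,-1.066],45]

```text
clock: 14.5
eef_pos: [0.4487, -0.2027, 0.2617]
tool_rot: [0.081, 0.997, -0.001, -0.0]
ft_force: [0.2, -0.1, 0.4]
grip_width: 0.0452
```

```bash
python3 -c "
from h import *
goal(.4515,-.2,.25,81,1);print(readout.get_obs()['eef_pos'])"
```

```text
shift [-2.3  3.1 11.7] turn [-0.001 -0.    -0.004] jaw deg 80.8 j6 -0.26
[ 0.44874452 -0.20271744  0.26168454]
```

```bash
python3 -c "
from h import *
c,im=snap('wrist','w8');print(np.array(proj(c,(.4515,-.2,.078)))*1.5)"
```

```text
[392.28774889 282.36402049]
```

View pics/w8.png

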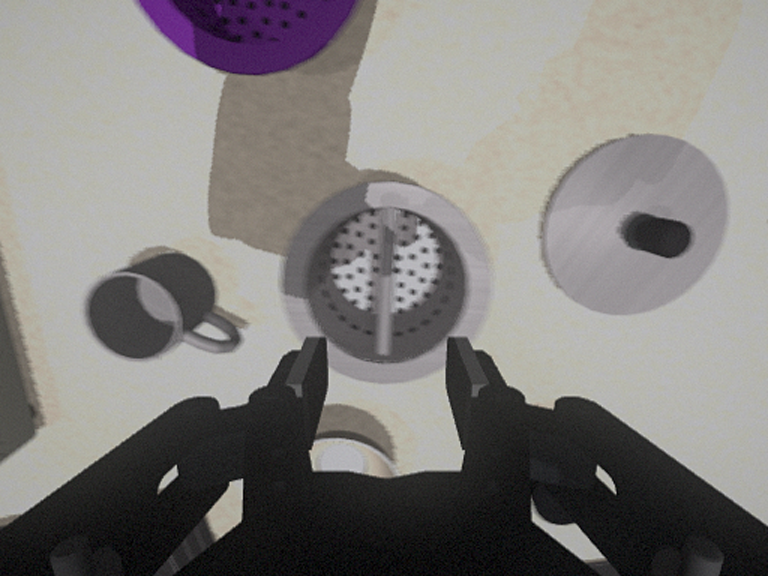

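Large basket (the grey one): its flange is centred at (388,283) and its bar runs from (390,208) to (384,352). The purple look-alike is at the top left. The large lid's disc is at (636,223) with its knob top at (674,239).

```bash
python3 -c "
from h import *
c=get_calibration('wrist')
a=ray(c,390/1.5,208/1.5,.065);b=ray(c,384/1.5,352/1.5,.065);an=np.rad2deg(np.arctan2(*(b-a)[1::-1]))
m=ray(c,388/1.5,283.5/1.5,.078);print(a,b,(a+b)/2,an,m)
print('lid',ray(c,636/1.5,223.5/1.5,.008),ray(c,674/1.5,239/1.5,.057))
goal(m[0],m[1],.062+.055,an+90,1)"
```

```text
[ 0.40520217 -0.1957488   0.065     ] [ 0.50499896 -0.21637253  0.065     ] [ 0.45510057 -0.20606067  0.065     ] -11.676217678116805 [ 0.45140948 -0.204696    0.078     ]
lid [ 0.45461957 -0.00594509  0.008     ] [ 0.45804245 -0.00885786  0.057     ]
shift [ -3.1   0.5 144.7] turn [-0.003 -0.     0.04 ] jaw deg 80.6 j6 -0.26
```

Request:
send_rows:
  moves:
    - [[-3,0,35],[0,0,0.04],40]
    - [[-3,0,70],[0,0,0.04],35]
    - [[-3,0,100],[0,0,0.04],35]
    - [[-3,0,125],[0,0,0.04],35]
    - [[-3,0,140],[0,0,0.04],35]
    - [[-3,0,145],[0,0,0.04],35]
    - [[-3,0,145],[0,0,0.04],0]
    - [[-3,0,145],[0,0,0.04],0]
    - [[-3,0,145],[0,0,0.04],0]
    - [[-3,0,145],[0,0,0.04],0]
    - [[-3,0,145],[0,0,0.04],0]
    - [[-3,0,145],[0,0,0.04],0]

```text
clock: 15.55
eef_pos: [0.4519, -0.2054, 0.118]
tool_rot: [0.102, 0.995, -0.002, 0.001]
ft_force: [-0.1, -0.6, 5.5]
grip_width: 0.008
```

Request:
send_rows:
  moves:
    - [[0,0,-5],[0,0,0],0]
    - [[0,0,-15],[0,0,0],0]
    - [[0,0,-35],[0,0,0],0]
    - [[0,0,-65],[0,0,0],0]
    - [[0,0,-95],[0,0,0],0]
    - [[0,0,-120],[0,0,0],0]
    - [[0,0,-135],[0,0,0],0]
    - [[0,0,-135],[0,0,0],0]
    - [[0,0,-135],[0,0,0],0]

```text
clock: 16.3
eef_pos: [0.4521, -0.2052, 0.254]
tool_rot: [0.102, 0.995, -0.002, 0.002]
ft_force: [-0.2, 0.6, -2.0]
grip_width: 0.0077
```

```bash
python3 -c "
from h import *
c,im=snap('wrist','w9');goal(.6385,.278,.25,79,1);o=readout.get_obs();print(o['eef_pos'],o['ft_force'],o['grip_width'])
# basket flange far-edge: print row profile near centre column
g=cv2.cvtColor(im,cv2.COLOR_BGR2GRAY);print(g[110:175:1,258].tolist());print(g[270,90:200].tolist());print(g[270,310:430].tolist())"
```

```text
shift [-85.5 510.7   1.1] turn [-0.003  0.001 -0.012] jaw deg 78.3 j6 -0.22
[ 0.45140766 -0.20482802  0.25259988] [-0.34927058  0.66800099 -2.51580555] 0.007602818530815468
[147, 141, 137, 137, 133, 133, 133, 137, 139, 136, 137, 135, 142, 144, 140, 135, 133, 107, 136, 187, 198, 203, 205, 206, 207, 205, 207, 207, 207, 207, 193, 175, 153, 152, 129, 124, 122, 121, 124, 117, 121, 122, 122, 120, 119, 119, 120, 125, 120, 119, 121, 119, 121, 119, 115, 117, 102, 118, 118, 115, 115, 117, 116, 115, 117]
[214, 212, 211, 212, 212, 212, 213, 213, 209, 212, 213, 208, 212, 210, 211, 212, 209, 212, 214, 212, 185, 109, 118, 120, 116, 119, 117, 117, 118, 118, 121, 115, 118, 116, 115, 114, 116, 117, 118, 115, 115, 115, 118, 117, 113, 115, 115, 117, 116, 116, 116, 111, 112, 103, 66, 67, 116, 79, 79, 76, 76, 75, 79, 77, 76, 76, 79, 58, 46, 33, 27, 37, 33, 29, 33, 28, 31, 31, 26, 30, 26, 30, 29, 32, 32, 34, 36, 29, 42, 31, 32, 38, 27, 32, 33, 29, 26, 22, 34, 30, 25, 26, 22, 31, 26, 31, 22, 29, 29, 28]
[26, 34, 31, 30, 32, 19, 27, 24, 35, 25, 26, 33, 37, 30, 22, 28, 25, 26, 29, 29, 34, 23, 36, 32, 36, 34, 33, 34, 37, 36, 31, 33, 32, 30, 35, 36, 38, 27, 28, 34, 29, 33, 29, 33, 34, 37, 34, 42, 66, 87, 81, 75, 77, 80, 79, 73, 80, 74, 83, 116, 78, 69, 95, 98, 104, 103, 124, 165, 162, 167, 163, 164, 168, 160, 162, 163, 165, 165, 162, 167, 162, 164, 165, 162, 163, 160, 164, 157, 161, 161, 164, 164, 164, 163, 166, 178, 214, 211, 210, 210, 214, 213, 212, 211, 215, 215, 216, 215, 214, 213, 214, 212, 212, 211, 212, 213, 211, 213, 214, 214]
```

```bash
python3 -c "
from h import *
c=get_calibration('wrist');o=readout.get_obs();M=Ro.from_quat(o['tool_rot']).as_matrix();p=o['eef_pos']
X=ray(c,258,127.5,p[2]-.04);print((M.T@(X-p))*1000-[69,0,0])
goal(.6385,.278,.26,79,1)"
```

```text
[-5.21525808 -0.50049962 39.9146815 ]
shift [-85.5 510.7  -8.9] turn [-0.003  0.001 -0.012] jaw deg 78.3 j6 -0.22
```

Request:
send_rows:
  moves:
    - [[-4,25,-9],[-0.003,0,0],0]
    - [[-10,60,-9],[-0.003,0,0],0]
    - [[-16,95,-9],[-0.003,0,0],0]
    - [[-22,135,-9],[-0.003,0,0],0]
    - [[-28,175,-9],[-0.003,0,0],0]
    - [[-34,215,-9],[-0.003,0,0],0]
    - [[-41,255,-9],[-0.003,0,0],0]
    - [[-47,295,-9],[-0.003,0,0],0]
    - [[-54,335,-9],[-0.003,0,0],0]
    - [[-60,370,-9],[-0.003,0,0],0]
    - [[-65,400,-9],[-0.003,0,0],0]
    - [[-69,425,-9],[-0.003,0,0],0]

```text
clock: 17.35
eef_pos: [0.6045, 0.1999, 0.2572]
tool_rot: [0.101, 0.995, -0.001, -0.001]
ft_force: [0.3, -0.2, -2.4]
grip_width: 0.0076
```

```bash
python3 -c "
from h import *
goal(.635,.279,.26,79,1);print(readout.get_obs()['eef_pos'])"
```

```text
shift [-14.1  83.6  -3. ] turn [-0.002 -0.003 -0.01 ] jaw deg 78.4 j6 0.52
[0.60445619 0.1998801  0.25723662]
```

Request:
send_rows:
  moves:
    - [[-5,25,-3],[-0.002,-0.003,0],0]
    - [[-10,50,-3],[-0.002,-0.003,0],0]
    - [[-13,72,-3],[-0.002,-0.003,0],0]
    - [[-14,82,-3],[-0.002,-0.003,0],0]
    - [[-14,83.5,-3],[-0.002,-0.003,0],0]
    - [[-14,83.5,5],[-0.002,-0.003,0],0]
    - [[-14,83.5,25],[-0.002,-0.003,0],0]
    - [[-14,83.5,45],[-0.002,-0.003,0],0]
    - [[-14,83.5,60],[-0.002,-0.003,0],0]
    - [[-14,83.5,68],[-0.002,-0.003,0],0]
    - [[-14,83.5,70],[-0.002,-0.003,0],0]
    - [[-14,83.5,70],[-0.002,-0.003,0],0]

```text
clock: 18.35
eef_pos: [0.6342, 0.2777, 0.1859]
tool_rot: [0.101, 0.995, -0.001, -0.001]
ft_force: [0.1, -1.2, -1.9]
grip_width: 0.0077
```

```bash
python3 -c "
from h import *
goal(.635,.279,.1335,79,1);o=readout.get_obs();print(o['eef_pos'],o['ft_force']);snap('wrist','w10')"
```

```text
shift [-0.6  1.6 52.4] turn [-0.002 -0.002 -0.011] jaw deg 78.4 j6 0.62
[0.63420516 0.27765722 0.18594658] [ 0.08173621 -1.17487141 -1.87089797]
```

View pics/w10.png

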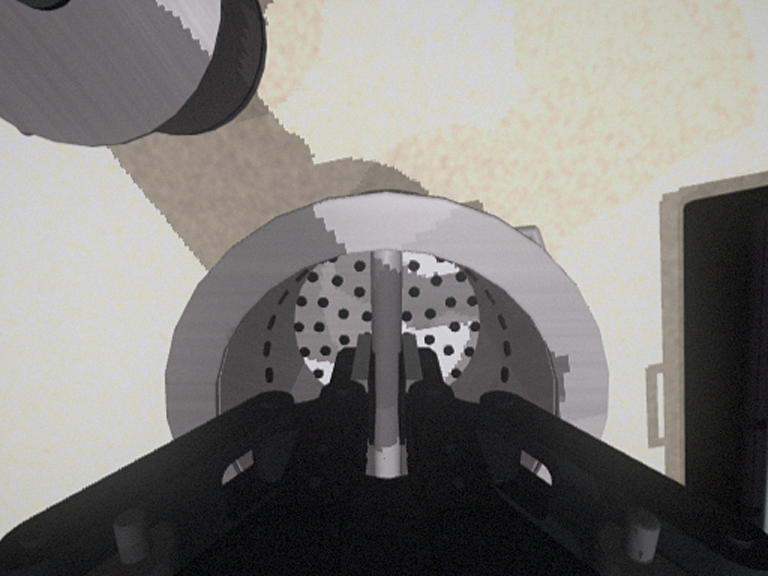

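The basket hides the pot and there is no contact force, so I'm lowering it gently.

Request:
send_rows:
  moves:
    - [[-0.5,1.5,6],[0,0,0],0]
    - [[-0.5,1.5,14],[0,0,0],0]
    - [[-0.5,1.5,22],[0,0,0],0]
    - [[-0.5,1.5,30],[0,0,0],0]
    - [[-0.5,1.5,37],[0,0,0],0]
    - [[-0.5,1.5,42],[0,0,0],0]
    - [[-0.5,1.5,45],[0,0,0],0]
    - [[-0.5,1.5,45],[0,0,0],0]

```text
clock: 19.07
eef_pos: [0.6351, 0.2793, 0.1409]
tool_rot: [0.101, 0.995, -0.001, -0.001]
ft_force: [0.6, -0.6, -0.8]
grip_width: 0.008
```

Request:
send_rows:
  moves:
    - [[0,0,3],[0,0,0],0]
    - [[0,0,5],[0,0,0],0]
    - [[0,0,6.5],[0,0,0],0]
    - [[0,0,7.5],[0,0,0],0]
    - [[0,0,8],[0,0,0],0]
    - [[0,0,8],[0,0,0],0]

```text
clock: 19.57
eef_pos: [0.6351, 0.2793, 0.1331]
tool_rot: [0.101, 0.995, -0.001, -0.001]
ft_force: [0.6, -0.8, -1.7]
grip_width: 0.0073
```

Request:
send_rows:
  moves:
    - [[0,0,0.6],[0,0,0],0]
    - [[0,0,1.2],[0,0,0],0]
    - [[0,0,1.2],[0,0,0],0]
    - [[0,0,1.2],[0,0,0],0]

```text
clock: 19.9
eef_pos: [0.6352, 0.2793, 0.1331]
tool_rot: [0.101, 0.995, -0.0, -0.0]
ft_force: [-3.0, -1.3, 4.6]
grip_width: 0.0075
```

Request:
send_rows:
  moves:
    - [[0,0,0],[0,0,0],30]
    - [[0,0,0],[0,0,0],30]
    - [[0,0,0],[0,0,0],30]
    - [[0,0,0],[0,0,0],30]
    - [[0,0,-10],[0,0,0],30]
    - [[0,0,-35],[0,0,0],30]
    - [[0,0,-70],[0,0,0],30]
    - [[0,0,-100],[0,0,0],30]
    - [[0,0,-115],[0,0,0],30]
    - [[0,0,-115],[0,0,0],30]
    - [[0,0,-115],[0,0,0],30]

```text
clock: 20.82
eef_pos: [0.6358, 0.2797, 0.2499]
tool_rot: [0.101, 0.995, 0.001, 0.001]
ft_force: [-0.5, 0.2, 0.9]
grip_width: 0.0299
```

```bash
python3 -c "
from h import *
c,im=snap('wrist','w11');print(readout.get_obs()['eef_pos'],np.array(proj(c,(.6385,.278,.093)))*1.5);goal(.456,-.0075,.21,79,1)"
```

```text
[0.63512686 0.27928834 0.24790691] [384.97888152 295.24586022]
shift [ 117.7 -316.9   38.2] turn [-0.001 -0.    -0.011] jaw deg 78.4 j6 0.62
```

View pics/w11.png

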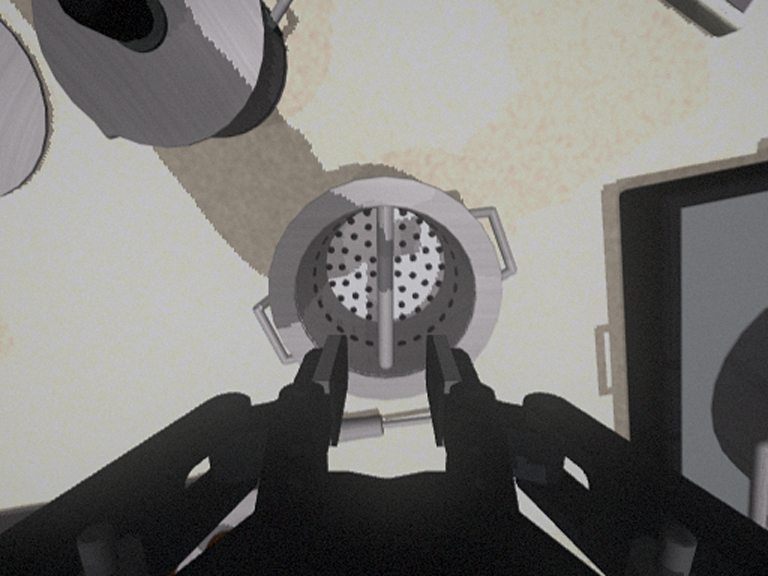

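The large basket is seated level, with its flange centred at (385,288).

```bash
python3 -c "
from h import *
c=get_calibration('wrist');print(ray(c,385/1.5,288.5/1.5,.093),ray(c,385/1.5,291/1.5,.093))"
```

```text
[0.63259528 0.27841895 0.093     ] [0.63407167 0.27811372 0.093     ]
```

Request:
send_rows:
  moves:
    - [[60,-160,0],[0,0,-0.011],50]
    - [[60,-160,0],[0,0,-0.011],50]
    - [[60,-160,0],[0,0,-0.011],50]
    - [[60,-160,0],[0,0,-0.011],50]
    - [[118,-317,0],[0,0,-0.011],50]
    - [[118,-317,0],[0,0,-0.011],50]
    - [[118,-317,0],[0,0,-0.011],50]
    - [[118,-317,20],[0,0,-0.011],50]
    - [[118,-317,38],[0,0,-0.011],50]
    - [[118,-317,38],[0,0,-0.011],50]
    - [[118,-317,38],[0,0,-0.011],50]
    - [[118,-317,38],[0,0,-0.011],50]

```text
clock: 21.87
eef_pos: [0.4563, -0.0069, 0.2102]
tool_rot: [0.095, 0.995, -0.0, -0.001]
ft_force: [0.2, 0.2, 1.2]
grip_width: 0.0501
```

```bash
python3 -c "
from h import *
goal(.456,-.0075,.0985,79,1);c,im=snap('wrist','w12');print(readout.get_obs()['eef_pos'],np.array(proj(c,(.456,-.0075,.058)))*1.5)"
```

```text
shift [  0.   -0.6 111.7] turn [-0.    -0.001  0.001] jaw deg 79.1 j6 0.18
[ 0.4568426  -0.00661093  0.21064541] [386.20771537 293.59746398]
```

View pics/w12.png

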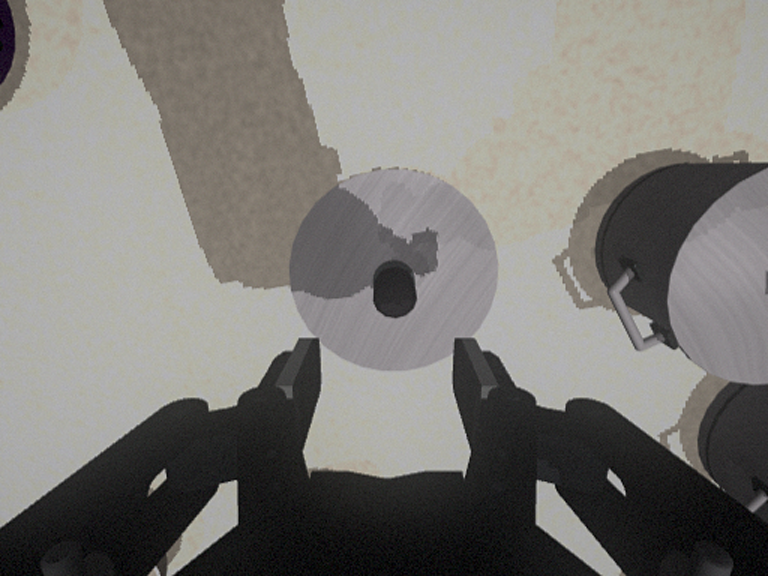

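The knob top is at (395,296), against (386,294) predicted, so I'm correcting by about +4.5 mm in y and −1.5 mm in x.

Request:
send_rows:
  moves:
    - [[-1.5,4.5,25],[0,0,0],50]
    - [[-1.5,4.5,55],[0,0,0],50]
    - [[-1.5,4.5,85],[0,0,0],50]
    - [[-1.5,4.5,103],[0,0,0],50]
    - [[-1.5,4.5,111],[0,0,0],50]
    - [[-1.5,4.5,111],[0,0,0],50]
    - [[-1.5,4.5,111],[0,0,0],15]
    - [[-1.5,4.5,111],[0,0,0],15]
    - [[-1.5,4.5,111],[0,0,0],15]
    - [[-1.5,4.5,111],[0,0,0],15]
    - [[-1.5,4.5,111],[0,0,0],15]
    - [[-1.5,4.5,111],[0,0,0],15]

```text
clock: 22.92
eef_pos: [0.4608, -0.0023, 0.1013]
tool_rot: [0.095, 0.995, 0.0, 0.002]
ft_force: [1.2, 1.6, 6.4]
grip_width: 0.0243
```

Request:
send_rows:
  moves:
    - [[0,0,-3],[0,0,0],15]
    - [[0,0,-8],[0,0,0],15]
    - [[0,0,-20],[0,0,0],15]
    - [[0,0,-45],[0,0,0],15]
    - [[0,0,-75],[0,0,0],15]
    - [[0,0,-105],[0,0,0],15]
    - [[0,0,-130],[0,0,0],15]
    - [[0,0,-150],[0,0,0],15]
    - [[0,0,-160],[0,0,0],15]
    - [[0,0,-160],[0,0,0],15]

```text
clock: 23.75
eef_pos: [0.4611, -0.0025, 0.2642]
tool_rot: [0.095, 0.995, 0.0, 0.005]
ft_force: [0.1, 0.2, -2.5]
grip_width: 0.0241
```

```bash
python3 -c "
from h import *
c,im=snap('wrist','w13');goal(.6335,.2785,.26,79,1);o=readout.get_obs();print(o['eef_pos'],o['ft_force'],o['grip_width'])"
```

```text
shift [-116.8  308.7    3.7] turn [0.001 0.007 0.002] jaw deg 79.1 j6 0.18
[ 0.46035747 -0.0024886   0.26245674] [-0.74074044 -0.09011191 -2.52621371] 0.024233217096428415
```

View pics/w13.png

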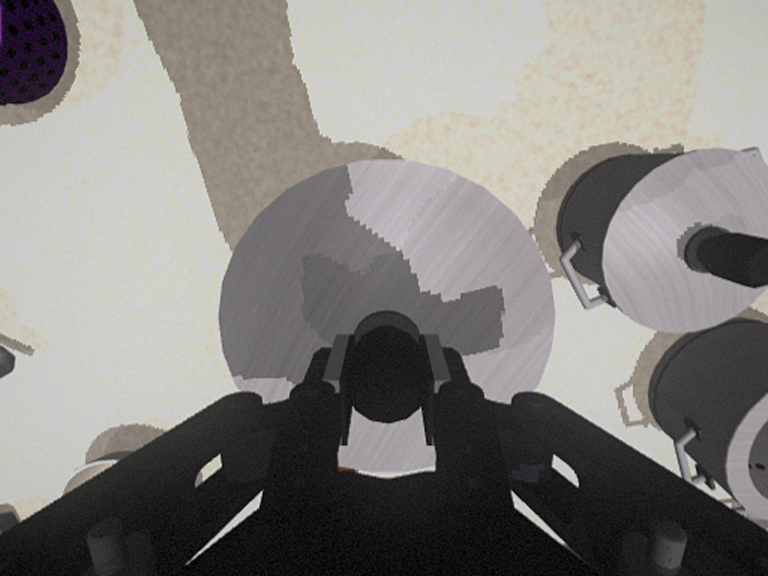

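The lid is held level, with edges at u=219 and 554 and its top edge at v=159.

```bash
python3 -c "
from h import *
c=get_calibration('wrist');o=readout.get_obs();M=Ro.from_quat(o['tool_rot']).as_matrix();p=o['eef_pos']
X=ray(c,386.5/1.5,159/1.5,p[2]-.1013+.008);print((M.T@(X-p))*1000-[72,0,0])"
```

```text
[ 0.68190833 -0.52749445 92.80246076]
```

Request:
send_rows:
  moves:
    - [[-8,20,0],[0,0.007,0],15]
    - [[-19,50,0],[0,0.007,0],15]
    - [[-32,85,0],[0,0.007,0],15]
    - [[-46,120,0],[0,0.007,0],15]
    - [[-60,158,0],[0,0.007,0],15]
    - [[-74,195,0],[0,0.007,0],15]
    - [[-87,230,0],[0,0.007,0],15]
    - [[-98,260,0],[0,0.007,0],15]
    - [[-107,283,0],[0,0.007,0],15]
    - [[-113,299,0],[0,0.007,0],15]
    - [[-116,308,0],[0,0.007,0],15]
    - [[-116,308,0],[0,0.007,0],15]

```text
clock: 24.8
eef_pos: [0.6323, 0.2798, 0.2601]
tool_rot: [0.094, 0.996, -0.0, -0.002]
ft_force: [-0.8, -0.5, -1.8]
grip_width: 0.0241
```

```bash
python3 -c "
from h import *
goal(.6335,.2785,.1885,79,1);o=readout.get_obs();print(o['eef_pos'])"
```

```text
shift [-1.7 -1.1 71.6] turn [-0.001 -0.004  0.004] jaw deg 79.2 j6 0.6
[0.6323221  0.27983735 0.26013151]
```

Request:
send_rows:
  moves:
    - [[-2,-1,10],[0,-0.004,0],15]
    - [[-2,-1,25],[0,-0.004,0],15]
    - [[-2,-1,40],[0,-0.004,0],15]
    - [[-2,-1,50],[0,-0.004,0],15]
    - [[-2,-1,57],[0,-0.004,0],15]
    - [[-2,-1,61],[0,-0.004,0],15]
    - [[-2,-1,64],[0,-0.004,0],15]
    - [[-2,-1,66.5],[0,-0.004,0],15]
    - [[-2,-1,68.5],[0,-0.004,0],15]
    - [[-2,-1,70],[0,-0.004,0],15]
    - [[-2,-1,71],[0,-0.004,0],15]
    - [[-2,-1,71],[0,-0.004,0],15]

```text
clock: 25.8
eef_pos: [0.6351, 0.2784, 0.1926]
tool_rot: [0.094, 0.996, 0.001, 0.003]
ft_force: [-0.4, -2.2, 7.0]
grip_width: 0.0242
```

Request:
send_rows:
  moves:
    - [[0,0,0.5],[0,0,0],15]
    - [[0,0,1],[0,0,0],15]
    - [[0,0,1],[0,0,0],15]

```text
clock: 26.05
eef_pos: [0.6352, 0.2785, 0.1918]
tool_rot: [0.094, 0.996, 0.001, 0.003]
ft_force: [-1.0, 0.6, -2.5]
grip_width: 0.024
```

Request:
send_rows:
  moves:
    - [[0,0,0.8],[0,0,0],15]
    - [[0,0,1.6],[0,0,0],15]
    - [[0,0,2.4],[0,0,0],15]
    - [[0,0,3],[0,0,0],15]
    - [[0,0,3],[0,0,0],15]

```text
clock: 26.47
eef_pos: [0.6358, 0.2786, 0.1902]
tool_rot: [0.094, 0.996, 0.001, 0.004]
ft_force: [0.3, -1.2, 6.2]
grip_width: 0.0241
```

```bash
python3 -c "
from h import *
goal(.635,.2785,.1885,79,1);o=readout.get_obs();print(o['eef_pos'],o['ft_force'])"
```

```text
shift [ 0.8 -0.3  1.6] turn [0.003 0.008 0.004] jaw deg 79.2 j6 0.6
[0.63580637 0.27859981 0.19015633] [ 0.28766482 -1.20020478  6.18907808]
```

Contact came a little high (about 2 mm), and the lid is being pushed toward +x. The camera bias put my basket estimate too near. I'm lifting slightly, shifting +3 mm in x and lowering again.

Request:
send_rows:
  moves:
    - [[0,0,-4],[0,0.006,0],15]
    - [[0,0,-6],[0,0.008,0],15]
    - [[-2,0,-6],[0,0.008,0],15]
    - [[-2.5,0,-6],[0,0.008,0],15]
    - [[-2.5,0,-4],[0,0.008,0],15]
    - [[-2.5,0,-2],[0,0.008,0],15]
    - [[-2.5,0,-0.5],[0,0.008,0],15]
    - [[-2.5,0,0.5],[0,0.008,0],15]
    - [[-2.5,0,1],[0,0.008,0],15]
    - [[-2.5,0,1],[0,0.008,0],15]

```text
clock: 27.3
eef_pos: [0.6381, 0.2781, 0.1891]
tool_rot: [0.094, 0.996, 0.001, -0.0]
ft_force: [-0.3, -0.8, -1.4]
grip_width: 0.0242
```

```bash
python3 -c "
from h import *
goal(.638,.2785,.1885,79,1);o=readout.get_obs();print(o['eef_pos'],o['ft_force'])"
```

```text
shift [0.2 0.4 0.6] turn [ 0.003 -0.001  0.004] jaw deg 79.2 j6 0.6
[0.63814524 0.27811266 0.18910192] [-0.27105847 -0.80751643 -1.44601735]
```

Now free at 0.189, below the earlier contact height. I'm lowering the last millimetre.

Request:
send_rows:
  moves:
    - [[0,0,0.4],[0,0,0],15]
    - [[0,0,0.8],[0,0,0],15]
    - [[0,0,1.3],[0,0,0],15]
    - [[0,0,1.6],[0,0,0],15]
    - [[0,0,1.6],[0,0,0],15]

```text
clock: 27.72
eef_pos: [0.6381, 0.2783, 0.1884]
tool_rot: [0.094, 0.996, 0.002, 0.0]
ft_force: [-4.1, 0.5, 3.0]
grip_width: 0.0238
```

Request:
send_rows:
  moves:
    - [[0,0,0],[0,0,0],50]
    - [[0,0,0],[0,0,0],50]
    - [[0,0,0],[0,0,0],50]
    - [[0,0,0],[0,0,0],50]
    - [[0,0,-10],[0,0,0],50]
    - [[0,0,-35],[0,0,0],50]
    - [[0,0,-65],[0,0,0],50]
    - [[0,0,-90],[0,0,0],50]
    - [[130,0,-90],[0,0,0],50]
    - [[250,0,-90],[0,0,0],50]
    - [[250,0,-90],[0,0,0],50]
    - [[250,0,-90],[0,0,0],50]

```text
clock: 28.72
eef_pos: [0.473, 0.3092, 0.2791]
tool_rot: [0.094, 0.996, 0.002, 0.001]
ft_force: [-1.3, 0.6, 0.1]
grip_width: 0.0502
```

```bash
python3 -c "
from h import *
goal(.3,-.25,.28,79,1);print(readout.get_obs()['eef_pos'])"
```

```text
shift [  64.8 -581.7   -3.7] turn [0.005 0.001 0.003] jaw deg 79.2 j6 0.77
[0.4730314  0.30917756 0.27908256]
```

Request:
send_rows:
  moves:
    - [[380,108,-10],[0,0,0],50]
    - [[380,108,-10],[0,0,0],50]
    - [[380,108,-10],[0,0,0],50]
    - [[380,108,-10],[0,0,0],50]
    - [[380,108,-10],[0,0,0],50]
    - [[380,108,-10],[0,0,0],50]
    - [[380,108,-10],[0,0,0],50]
    - [[380,108,-10],[0,0,0],50]
    - [[380,108,-10],[0,0,0],50]
    - [[380,108,-10],[0,0,0],50]
    - [[380,108,-10],[0,0,0],50]
    - [[380,108,-10],[0,0,0],50]

```text
clock: 29.72
eef_pos: [0.119, 0.4872, 0.2899]
tool_rot: [0.093, 0.996, 0.003, 0.001]
ft_force: [-0.1, 1.3, -0.8]
grip_width: 0.05
```

```bash
python3 -c "
from h import *
c,im=snap('top','topF',1);c2,im2=snap('scene','sceneF',1)
a=cv2.resize(im[70:220,80:230],None,fx=2.66,fy=2.66,interpolation=cv2.INTER_CUBIC);b=cv2.resize(im2[150:310,290:450],(399,399),interpolation=cv2.INTER_CUBIC)
cv2.imwrite('pics/final.png',np.hstack([a[:399,:399],b]))
o=cv2.imread('pics/top0.png').astype(int);d=np.abs(o-im).sum(2)
for n,(u,v) in dict(jar=(458,170),bowl=(573,178),cup=(652,292)).items():
  u,v=int(u/1.5625),int(v/1.5625);print(n,(d[v-28:v+28,u-28:u+28]>90).sum())"
```

```text
jar 0
bowl 0
cup 0
```

View pics/final.png

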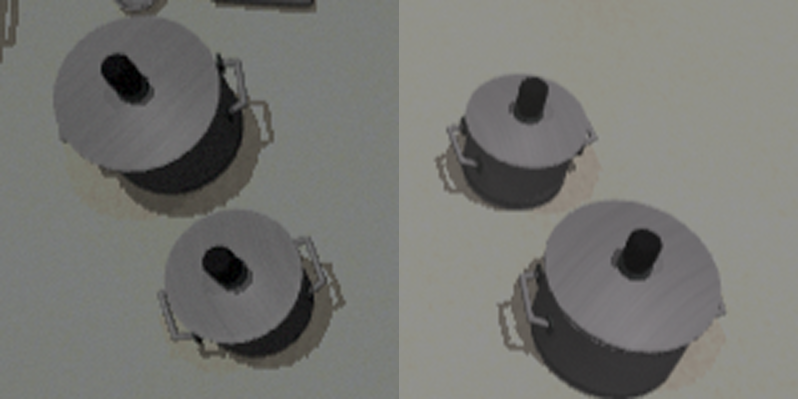

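Both lids sit level and centred in both views, and the pots' handles are at their original pixels.

```bash
python3 -c "
from workcell import order
print(order.job_done())"
```

```text
the job is handed in; nothing more can be done
None
```

Both pots are back together: each has its own basket hung on the rim and its own lid on top. I handed the job in at about 30 s on the robot's clock.

- **Seating:** the final top and scene views show both lids level and centred. All four parts touched down within about 1 mm of their expected home height. The wrist camera showed both basket flanges lying flat before the lids went on.
- **Surroundings:** the jar, bowl and cup showed no pixel change in the top view. The pots' handles look to be at the same pixels as at the start, to about 2 px by eye. The purple look-alike basket was not touched.
- **Disagreement:** the large lid first made contact about 2–4 mm high, because my camera estimate of the basket's centre was a few millimetres too close to the robot. I lifted the lid slightly, shifted it about 2.5 mm in +x and set it down at its home height. The wrist force stayed around 7 N at most in the readings I took.

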